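# Slide the heavy battery box home into its bay on the optical bench

### The job

Push the heavy blue battery box across the bench into the aluminium bay until the back of its orange base sits fully home and square against the stop, then back off. The box is tall and narrow, so push it low, near the base, so that it slides flat on the bench and never tips or rocks; do not lift it or touch its carrying handle. Leave the clear sample cell, the post and the white foot where they stand.

Things in the scene. Friction and masses are not known exactly. Their poses are not given: they have to be found in the camera images.
- battery_box: Heavy upright battery box, 1.2 to 1.8 kg, standing loose on the bench: a blue case 64 (x) by 104 (y) mm, top at 190 mm, on a orange base 110 mm wide and 32 mm high, which reaches from 66 mm in front of the origin (-x) to 34 mm behind it (+x). Origin: under the case's middle, at bench height. +x is its back, which goes to the stop; z up. Sliding takes 5 to 13 N; pushed above about 50 mm it may tip.
- box_front (a point): Middle of the upright front face (-x side) of the box's orange base, 16 mm above the bench and 66 mm in front of the box's origin: the place to push. The base is a step here: it juts out 34 mm beyond the blue case, whose front bears a black louvre. Axes as the box's.
- box_handle: Black carrying handle fixed on top of the box, not to be touched: a bar of 10 mm diameter, 80 mm long along y, its upper side 220 mm above the bench, 10 mm in front of the case's middle. Origin: between the handle's feet, 189 mm above the bench.
- bay: Fixed U-shaped bay of aluminium bars, 24 mm high (black screw heads 6 mm more). Origin: on the bench, middle of the stop's inner face. Own +x points from the mouth into the stop (22 mm thick, 184 mm long); y along the stop. Two side bars 20 mm thick run 45 mm from the stop to the mouth (-x), 144 mm clear between them. Fully home, the box's origin is at x = -34 mm here, y near 0, axes parallel.
- cell: Bystander: clear acrylic (whitish) sample cell with four corner screws, on a black foot, 60 by 60 by 46 mm high. Origin: centre of its underside.
- post: Bystander: steel post in a black post holder, round foot 56 mm across, 110 mm high. Origin: centre of its underside.
- foot: Bystander: white plastic levelling foot, 44 mm across, 55 mm high. Origin: centre of its underside.
There are look-alikes about, which are no part of the job. Several things have the shape of the bay; the one meant has the colours described above.

How it is judged:
By the outcome, as a careful person would: the job done as asked, in the order asked, and still so for the second after the job is handed in, with the robot touching nothing.
It also fails if it takes over 56 s, if anything falls off the work surface, if the arm or the gripper's body presses on something with over 40 N, if the wrist force passes 120 N, or if a joint passes its speed limit or range.

### The arm

A 6-joint arm with a two-finger parallel gripper is mounted at the origin on the work surface. World frame = base frame: x ahead of the robot, y to its left, z up, the work surface at z = 0. Lengths are in m, angles in degrees, forces in N, time in s.
With the tool pointing down it reaches from about 0.35 to 0.875 m from the base axis. Payload 4.2 kg.
Tool frame: the origin (TCP) lies between the finger pads; the fingertips stand 14 mm ahead of it and the grasp point (between the pads) lies 5 mm behind it (r.tcp_to_tips is the distance from the TCP to the fingertips, in m); y points along the fingers, x is the direction in which the jaws open and shut, and the axes are right-handed (so a half turn about y gives the same grasp; the last joint's range is limited). The gripper opens to 87 mm and grips with 3 to 60 N. Pads are 19 mm wide; open, the fingers measure 117 mm over their backs; the gripper's body (75 mm by 190 mm) begins 51 mm behind the grasp point.
Start: joints at [85.634, 22.042, 0.453, 0, -68.411, -14.817], TCP at [0.205, 0.59, 0.216] pointing down, gripper open.
Joint ranges: [-179.83, 179.83], [-69.29, 118.12], [-61.27, 80.66], [-181.25, 117.63], [-171.15, -9.14], [-177.46, 177.46]. Speed limits (degrees/s): [159.86, 159.86, 180, 180, 180, 180].

### API

Orientations are given as a 3x3 rotation matrix whose columns are the frame's x, y, z axes.
In Python, from station import sense, optics, ticket, r gives the robot as it stands.
- The arm moves only by the tool carry_out, never from a script. Its argument "steps" is a list that holds one entry, the list of rows, each a list of 6 numbers: the shift along the world's x, y, z in cm, then the turn, a rotation vector about the world's x, y, z in rad. A call has 1 to 20 rows; each row is the pose to reach, as a shift and turn from the pose commanded when the call began; what a row does not reach only later rows make up. A row lasts 1/8 s, in which the tool goes at most 62.5 mm and 10.7 degrees, less where a joint would pass 70% of its speed; a pose out of reach is approached as far as the arm can. A call with a gripper value outside its range is refused whole. "fingers" is the closure in counts, from 0 (fully open) to 255 (shut), set as the call begins (left out, the last holds). The fingers move at their own pace and stop on an object; the grip force is fixed at half the most. Time passes only in rows, so rows that repeat a pose let the fingers close. It gives the time, the measured TCP pose, the force and the opening at its end, in the units of the state.
- sense(): the state, without advancing time (a new reading comes with each control period).
- optics.capture(name): name is "scene" or "top" or "wrist"; returns a dict with "image" (480x640x3 uint8, red, green, blue), "fov_y" (degrees; the focal length in pixels is half the picture's height over the tangent of half this angle, whatever the lens; pixels are square), "cx", "cy" (the principal point, pixels), "k1" (the pictures are not rectified: a ray, as slopes to the right and down, at radius r is drawn at 1 + k1 r^2 times it, then the intrinsics apply), "rvec" (rotation vector, rad) and "tvec" (3), from world to camera coordinates, as OpenCV has them. Camera axes: x right, y down, z forward; pixel columns grow to the right and rows downward; lengths in m; the calibration is good to about 2 mm. A picture is of the moment at which its call begins. There is no depth.
- ticket.finish_job(): hands the job in, once; it reports no verdict.
The state is a dict: "time_s": time; "joints": joint angles; "joint_velocities": joint speeds; "effort": joint torques, N m; "tcp_pos": TCP position; "ee_rot": TCP orientation; "wrist_force": force on the tool from outside, world axes, zero at the start; "moment": the same for the moment, N m; "gripper_width": opening from 0.0 (shut) to 1.0 (fully open).
Only numpy, scipy, OpenCV 4.12 (cv2) and the standard library are available. Lean on these libraries where they do the work, as an engineer would, in place of code of your own. Each camera call takes 0.05 s, during which the arm holds its last target.

## Working session

There is one attempt and no reset: what is moved stays moved. The work goes in short steps, Python scripts to look and compute and a tool call to move; the robot and the scene stay as the last step left them, time stands still between calls to the robot, and variables do not carry over. Pictures are saved under pics/ and viewed, and the job is handed in when it is done.

Besides the shell and the picture viewer there is one more tool, called after "Call:" as a command line: name --argument value ..., lists and objects as JSON in quotes. carry_out: Moves the arm, as the interface text tells. Its arguments: {"type":"object","properties":{"steps":{"type":"array","items":{"type":"array","items":{"type":"array","items":{"type":"number"}}}},"fingers":{"type":"number"}},"required":["steps"]}

```bash
mkdir -p pics
cat > h.py <<'E'
import numpy as np, cv2
from station import sense, optics, ticket, r
def K(c):
    f=240/np.tan(np.radians(c["fov_y"])/2); return np.array([[f,0,c["cx"]],[0,f,c["cy"]],[0,0,1.]]), np.array([c["k1"],0,0,0,0.])
def proj(c,P):
    k,d=K(c); return cv2.projectPoints(np.array(P,float).reshape(-1,1,3),np.array(c["rvec"],float),np.array(c["tvec"],float),k,d)[0].reshape(-1,2)
def back(c,uv,z):
    k,d=K(c); n=cv2.undistortPoints(np.array(uv,float).reshape(-1,1,2),k,d).reshape(-1,2)
    R=cv2.Rodrigues(np.array(c["rvec"],float))[0]; o=-R.T@np.array(c["tvec"],float).ravel()
    z=np.broadcast_to(z,(len(n),))
    D=np.c_[n,np.ones(len(n))]@R
    return o+D*((z-o[2])/D[:,2])[:,None]
def save(c,n,crop=None,s=1):
    im=c["image"][:,:,::-1]
    if crop: x0,y0,x1,y1=crop; im=im[y0:y1,x0:x1]
    cv2.imwrite("pics/"+n+".png",cv2.resize(im,None,fx=s,fy=s,interpolation=cv2.INTER_CUBIC))
E
python3 - <<'E'
from h import *
import pickle
for n in("scene","top","wrist"):
    c=optics.capture(n); save(c,n+"0"); pickle.dump(c,open(n+"0.pkl","wb")); print(n,c["fov_y"],c["k1"])
s=sense(); print(s["time_s"],s["tcp_pos"],s["ee_rot"],s["wrist_force"])
E
```

```text
scene 45.49285803640202 0.022618510315141706
top 50.62436959063656 -0.10502561679008918
wrist 67.21934124057458 -0.035949486021890326
0.15 [0.20521879 0.58986763 0.21522684] [[-3.28734694e-01 -4.44369432e-04  9.44422206e-01]
 [-9.44420921e-01 -1.56068336e-03 -3.28734981e-01]
 [ 1.62002380e-03 -9.99998683e-01  9.33789778e-05]] [-0.33013011 -0.0040254  -0.36866137]
```

View pics/scene0.png

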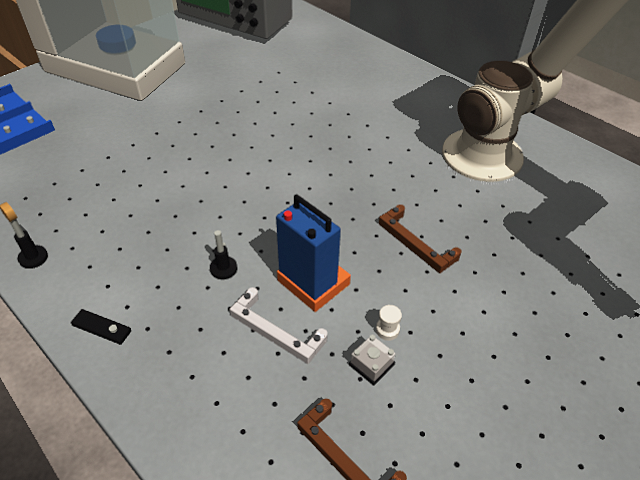

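View pics/top0.png

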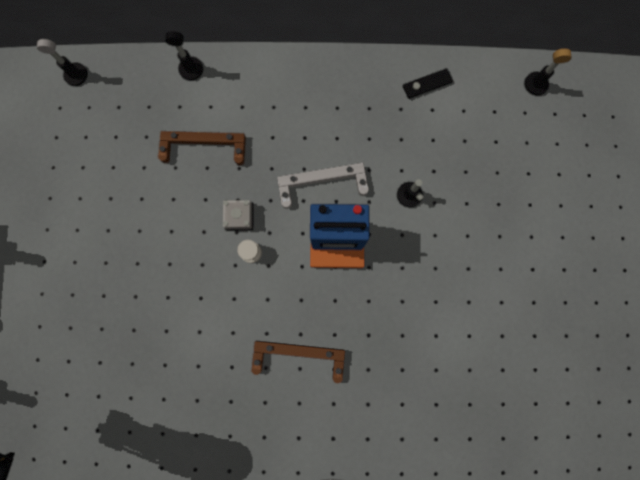

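View pics/wrist0.png

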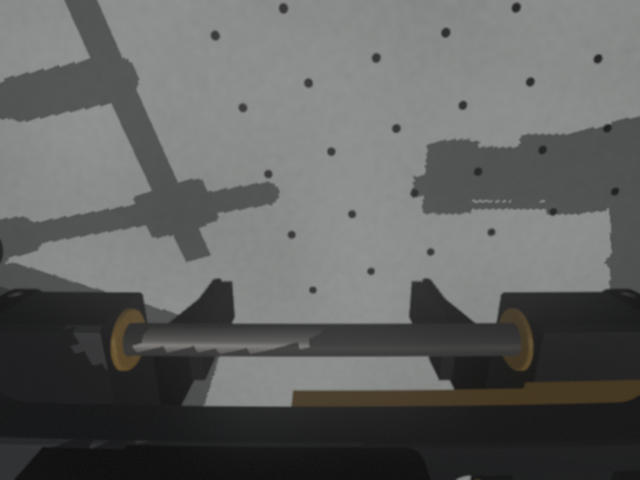

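The scene shows three bay shapes: silver with black screws (scene 278,325; top 323,178), and two brown ones (scene 420,240 / top 298,352, and scene 345,445 / top 203,140). The silver one fits "aluminium". I'll confirm it with enlarged crops.

Run:
```python
from h import *
import pickle
c=pickle.load(open("top0.pkl","rb")); save(c,"topcrop",(215,140,445,290),3.4)
print(back(c,[(320,240),(320,140),(420,240)],0))
c=pickle.load(open("scene0.pkl","rb")); save(c,"scenecrop",(190,180,420,390),2.8)
```

```text
[[ 0.59683044  0.03181568  0.        ]
 [ 0.81628525  0.03526923  0.        ]
 [ 0.59990391 -0.17968697  0.        ]]
```

View pics/topcrop.png

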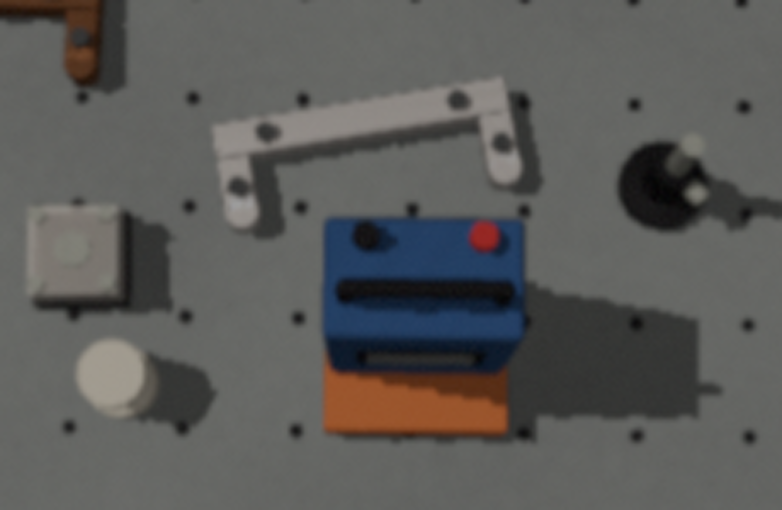

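View pics/scenecrop.png

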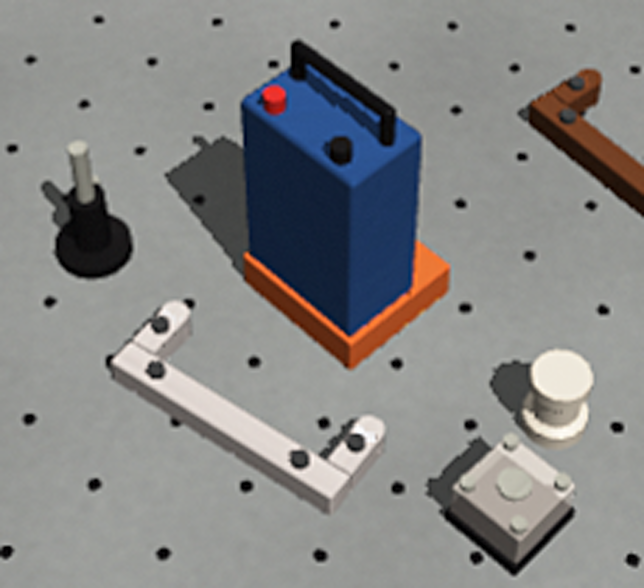

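Run:
```python
from h import *
import pickle
c=pickle.load(open("top0.pkl","rb")); save(c,"t1",(270,155,380,215),7);save(c,"t2",(300,195,380,275),7)
c=pickle.load(open("scene0.pkl","rb")); save(c,"s1",(225,280,335,365),7); save(c,"s2",(270,190,360,312),4.9)
```

```text
(no output)
```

View pics/t1.png

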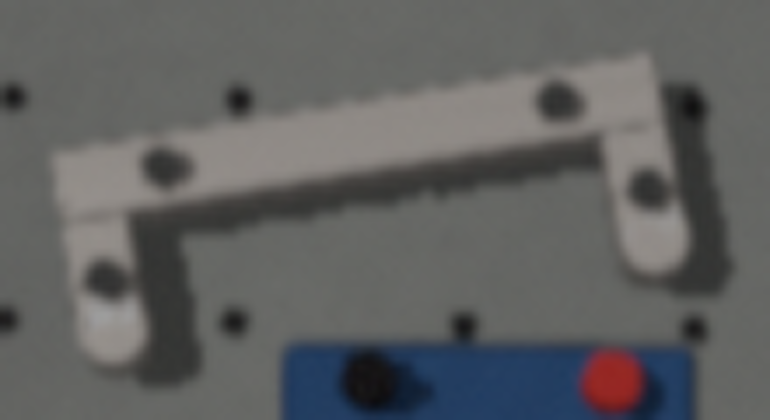

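View pics/t2.png

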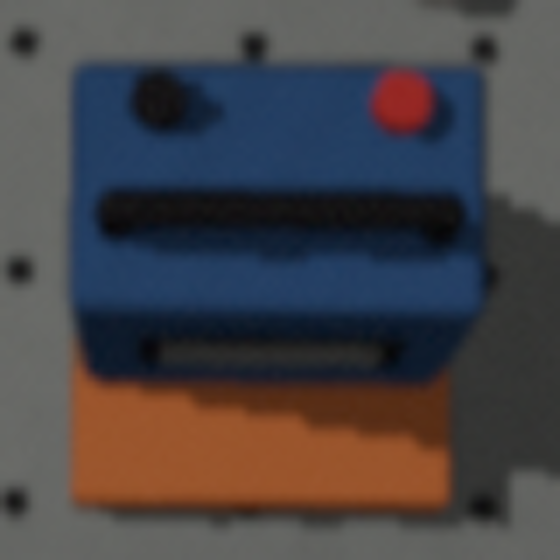

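View pics/s1.png

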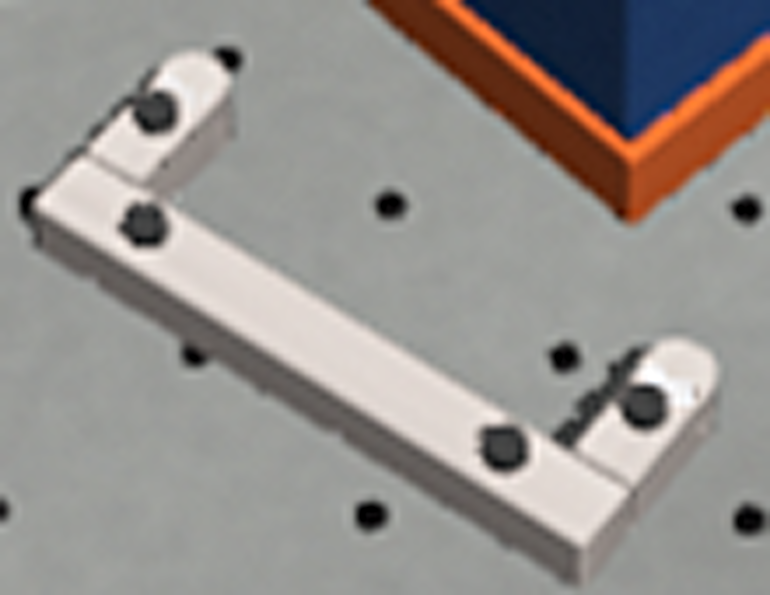

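View pics/s2.png

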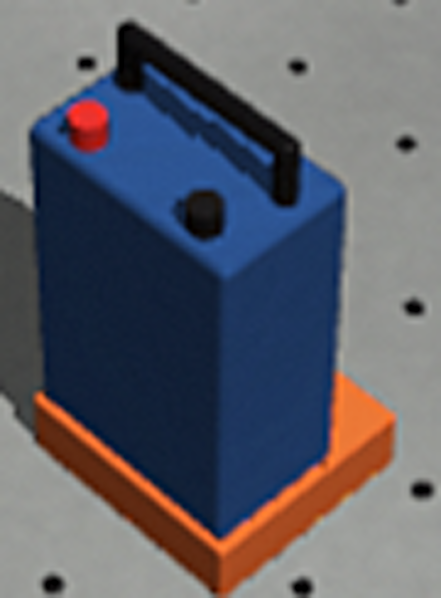

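```bash
cat > fit.py <<'E'
from h import *
from scipy.optimize import least_squares
def fit(obs,x0):
    # obs: list of (cam, u,v, X,Y,Z)
    def res(p):
        c,s=np.cos(p[2]),np.sin(p[2]); o=[]
        for cam,pts in obs:
            a=np.array(pts,float); P=np.c_[p[0]+c*a[:,2]-s*a[:,3],p[1]+s*a[:,2]+c*a[:,3],a[:,4]]
            o.append((proj(cam,P)-a[:,:2]).ravel())
        return np.concatenate(o)
    q=least_squares(res,x0,loss='soft_l1'); return q.x,res(q.x).reshape(-1,2)
def cv(pts,x0,y0,s): return [((u+.5)/s-.5+x0,(v+.5)/s-.5+y0,*k) for u,v,*k in pts]
E
python3 - <<'E'
from fit import *
import pickle
T=pickle.load(open("top0.pkl","rb"));S=pickle.load(open("scene0.pkl","rb"))
bt=cv([(53,153,.022,.092,.024),(650,55,.022,-.092,.024),(66,219,0,.092,.024),(662,122,0,-.092,.024)],270,155,7)
bs=cv([(36,207,.022,-.092,.024),(582,550,.022,.092,.024),(630,490,0,.092,.024),(88,150,0,-.092,.024),(582,585,.022,.092,0)],225,280,7)
xt=cv([(73,63,.032,.052,.19),(485,65,.032,-.052,.19),(73,503,-.066,.055,.032),(450,503,-.066,-.055,.032),(75,308,-.032,.052,.19),(485,310,-.032,-.052,.19)],300,195,7)
xs=cv([(630,150,.034,.055,.032),(630,222,.034,.055,0)],225,280,7)+cv([(37,398,.034,-.055,.032),(37,438,.034,-.055,0),(393,418,-.066,.055,.032),(228,278,.032,.052,.19),(33,132,.032,-.052,.19)],270,190,4.9)
for n,t,s in(("bay",bt,bs),("box",xt,xs)):
    for o in([(T,t)],[(S,s)],[(T,t),(S,s)]):
        p,e=fit(o,[.65,0,0]); print(n,p[:2].round(4),np.degrees(p[2]).round(2),np.abs(e).max().round(2))
f=3.4
print("cell",back(T,[((u/f)+215,v/f+140) for u,v in((30,206),(124,206),(124,300),(30,302))],.046).round(3))
print("foot",back(T,[(112/f+215,373/f+140)],.055).round(3),"post",back(T,[(662/f+215,187/f+140)],.01).round(3))
E
```

```text
bay [0.7225 0.0302] 10.41 0.68
bay [0.7229 0.0312] 10.3 1.87
bay [0.7226 0.0308] 10.33 1.63
box [ 0.605  -0.0032] 0.61 0.88
box [ 0.6041 -0.0028] -0.45 2.28
box [ 0.6048 -0.0031] 0.35 1.86
cell [[0.669 0.23  0.046]
 [0.67  0.173 0.046]
 [0.613 0.171 0.046]
 [0.611 0.227 0.046]]
foot [[0.568 0.175 0.055]] post [[ 0.695 -0.157  0.01 ]]
```

```bash
cat > go.py <<'E'
from h import *
from scipy.spatial.transform import Rotation as Ro
def Rt(yaw,tilt):
    a=np.radians(tilt); y=np.array([np.sin(a),0,-np.cos(a)]); z=np.array([np.cos(a),0,np.sin(a)]); x=np.cross(y,z)
    return Ro.from_euler('z',yaw,degrees=True).as_matrix()@np.c_[x,y,z]
def delta(p,yaw,tilt,s=None):
    s=s or sense(); R0=np.array(s["ee_rot"]); d=(np.array(p)-s["tcp_pos"])*100
    return d.round(2), Ro.from_matrix(Rt(yaw,tilt)@R0.T).as_rotvec().round(3)
E
python3 - <<'E'
from go import *
import pickle
c=pickle.load(open("wrist0.pkl","rb")); R=cv2.Rodrigues(np.array(c["rvec"],float))[0]; o=-R.T@np.array(c["tvec"]).ravel()
s=sense(); print("cam in tool",np.array(s["ee_rot"]).T@(o-s["tcp_pos"]))
print(delta((.48,-.003,.2),0.4,15), delta((.48,-.003,.02),.4,15))
E
```

```text
cam in tool [-0.00081015 -0.16813998  0.07761554]
(array([ 27.48, -59.29,  -1.52]), array([-0.041, -0.26 ,  0.34 ])) (array([ 27.48, -59.29, -19.52]), array([-0.041, -0.26 ,  0.34 ]))
```

Run:
```python
from go import *
print(delta((.47,-.003,.2),0.4,25))
```

```text
(array([ 26.48, -59.29,  -1.52]), array([-0.07 , -0.433,  0.337]))
```

Call:
carry_out --steps '[[[2, -5, 2, -0.005, -0.03, 0.03], [4, -10, 4, -0.01, -0.07, 0.055], [6.5, -15, 5, -0.02, -0.11, 0.085], [9, -20, 5, -0.025, -0.145, 0.11], [11, -25, 5, -0.03, -0.18, 0.14], [13.5, -30, 5, -0.035, -0.22, 0.17], [15.5, -35, 5, -0.04, -0.255, 0.2], [18, -40, 4, -0.045, -0.29, 0.23], [20, -45, 3, -0.05, -0.33, 0.255], [22, -50, 1, -0.06, -0.365, 0.285], [24.5, -55, 0, -0.065, -0.4, 0.31], [26.5, -59.3, -1.5, -0.07, -0.433, 0.337], [26.5, -59.3, -1.5, -0.07, -0.433, 0.337], [26.5, -59.3, -1.5, -0.07, -0.433, 0.337], [26.5, -59.3, -1.5, -0.07, -0.433, 0.337]]]' --fingers 80

```text
time_s: 2.02
tcp_pos: [0.4706, -0.0014, 0.2017]
ee_rot: [[0.01, 0.424, 0.906], [-1.0, 0.006, 0.009], [-0.002, -0.906, 0.424]]
wrist_force: [0.6, -0.0, -0.4]
gripper_width: 0.689
```

Call:
carry_out --steps '[[[0, 0, -4, 0, 0, 0], [0, 0, -8, 0, 0, 0], [0, 0, -12, 0, 0, 0], [0, 0, -15, 0, 0, 0], [0, 0, -17, 0, 0, 0], [0, 0, -17.9, 0, 0, 0], [0, 0, -17.9, 0, 0, 0], [0, 0, -17.9, 0, 0, 0]]]'

```text
time_s: 3.02
tcp_pos: [0.4866, -0.0227, 0.0698]
ee_rot: [[0.037, 0.344, 0.938], [-0.997, 0.075, 0.012], [-0.066, -0.936, 0.346]]
wrist_force: [0.4, 0.8, -0.0]
gripper_width: 0.687
```

```bash
cat > look.py <<'E'
import sys
from go import *
import pickle
n=sys.argv[1]
ims=[]
for cam,cr in(("top",(255,140,415,320)),("scene",(205,170,385,372))):
    c=optics.capture(cam); pickle.dump(c,open(cam+n+".pkl","wb"))
    ims.append((c,cr))
    x0,y0,x1,y1=cr
A=[cv2.resize(c["image"][y0:y1,x0:x1,::-1],None,fx=f,fy=f,interpolation=cv2.INTER_CUBIC) for (c,(x0,y0,x1,y1)),f in zip(ims,(2.5,2.2))]
h=max(a.shape[0] for a in A)
cv2.imwrite(f"pics/look{n}.png",np.hstack([cv2.copyMakeBorder(a,0,h-a.shape[0],0,0,0) for a in A]))
s=sense(); print(s["time_s"],s["tcp_pos"].round(4),s["wrist_force"].round(2))
E
python3 look.py 1; python3 -c "
from h import *
save(optics.capture('wrist'),'w1')"
```

```text
3.125 [ 0.4862 -0.0232  0.0701] [-0.78 -0.83 -0.16]
```

View pics/look1.png

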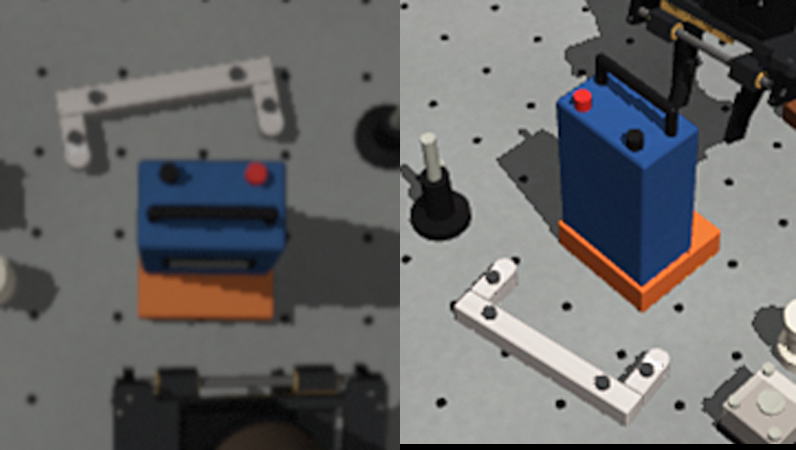

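View pics/w1.png

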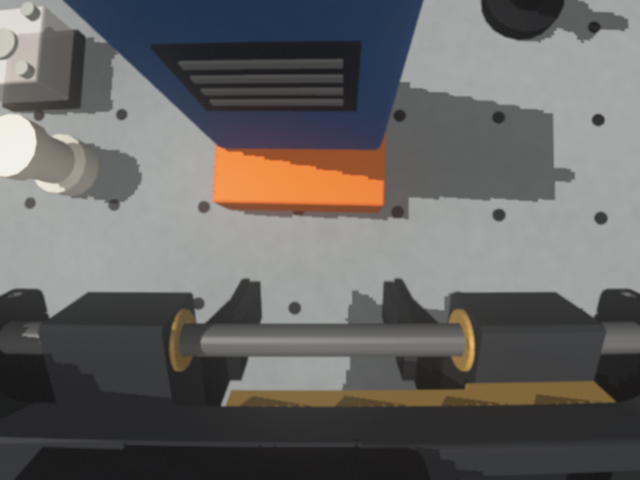

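The wrist picture shows the orange step (215–385, 150–210) straight ahead. Joint 5 stopped at its limit, so a 25° tilt can't be reached this low. The wrist camera is also on the box side. I'll go up and turn the tool half a turn so the camera faces away from the box, then use a smaller tilt.

Call:
carry_out --steps '[[[0, 0, 5, 0, 0, 0], [-1, 0, 10, 0, 0, 0], [-2, 0, 15, 0, 0, 0], [-3, 0, 18, 0, 0, 0], [-3, 0, 18, 0, 0, 0], [-3, 0, 18, 0, 0, 0]]]'

```text
time_s: 3.92
tcp_pos: [0.455, -0.0243, 0.249]
ee_rot: [[0.035, 0.343, 0.939], [-0.997, 0.073, 0.01], [-0.065, -0.936, 0.345]]
wrist_force: [0.6, -0.1, -1.3]
gripper_width: 0.685
```

Run:
```python
from go import *
s=sense(); print(s["joints"].round(1),s["tcp_pos"],s["ee_rot"].round(3))
# flipped: rotate about tool y by 180 ; target tilt 8
def Rf(yaw,tilt): return Rt(yaw,tilt)@np.diag([-1,1,-1])
R0=np.array(s["ee_rot"])
for t in(8,):
  print(Ro.from_matrix(Rt(0.4,0)@R0.T).as_rotvec(), Ro.from_matrix(Rf(0.4,t)@Rt(.4,0).T).as_rotvec())
```

```text
[ 19.3  -7.1 -33.6   3.7 -43.1  69.8] [ 0.45501292 -0.02432482  0.24897678] [[ 0.035  0.343  0.939]
 [-0.997  0.073  0.01 ]
 [-0.065 -0.936  0.345]]
[-0.07220214  0.3511775  -0.01596967] [-2.19141085e-01 -1.52991824e-03  3.13393989e+00]
```

Call:
carry_out --steps '[[[0, 0.7, 0, -0.02, 0.12, -0.005], [0, 1.4, 0, -0.048, 0.234, -0.011], [0, 2.1, 0, -0.072, 0.351, -0.016], [0, 2.1, 0, -0.072, 0.351, -0.016], [0, 2.1, 0, -0.072, 0.351, -0.016]]]'

```text
time_s: 4.55
tcp_pos: [0.455, -0.0036, 0.2482]
ee_rot: [[0.007, -0.001, 1.0], [-1.0, -0.001, 0.007], [0.001, -1.0, -0.001]]
wrist_force: [0.0, 0.0, -0.4]
gripper_width: 0.689
```

Call:
carry_out --steps '[[[0, 0, 0, 0, 0, -0.17], [0, 0, 0, 0, 0, -0.35], [0, 0, 0, 0, 0, -0.53], [0, 0, 0, 0, 0, -0.71], [0, 0, 0, 0, 0, -0.89], [0, 0, 0, 0, 0, -1.07], [0, 0, 0, 0, 0, -1.25], [0, 0, 0, 0, 0, -1.43], [0, 0, 0, 0, 0, -1.61], [0, 0, 0, 0, 0, -1.79], [0, 0, 0, 0, 0, -1.97], [0, 0, 0, 0, 0, -2.15], [0, 0, 0, 0, 0, -2.33], [0, 0, 0, 0, 0, -2.51], [0, 0, 0, 0, 0, -2.69], [0, 0, 0, 0, 0, -2.87], [0, 0, 0, 0, 0, -3.03], [0, 0, 0, 0, 0, -3.14], [0, 0, 0, 0, 0, -3.14], [0, 0, 0, 0, 0, -3.14]]]'

```text
time_s: 7.05
tcp_pos: [0.4552, -0.0036, 0.2497]
ee_rot: [[-0.01, -0.001, -1.0], [1.0, -0.0, -0.01], [-0.0, -1.0, 0.001]]
wrist_force: [-1.0, 0.2, 0.3]
gripper_width: 0.687
```

```bash
cat >> go.py <<'E'
def Rf(yaw,tilt): return Rt(yaw,tilt)@np.diag([-1,1,-1])
def df(p,yaw,tilt):
    s=sense(); return ((np.array(p)-s["tcp_pos"])*100).round(2), Ro.from_matrix(Rf(yaw,tilt)@np.array(s["ee_rot"]).T).as_rotvec().round(3)
E
python3 - <<'E'
from go import *
s=sense(); print(s["joints"].round(1),s["tcp_pos"],s["ee_rot"].round(3),s["wrist_force"])
print(df((.48,-.003,.021),.4,8))
E
```

```text
[  20.1    3.7  -18.8    0.   -67.5 -109.5] [ 0.45524039 -0.00355876  0.24967278] [[-0.01  -0.001 -1.   ]
 [ 1.    -0.    -0.01 ]
 [-0.    -1.     0.001]] [-1.02291356  0.16452144  0.33956987]
(array([  2.48,   0.06, -22.87]), array([ 0.002, -0.14 , -0.003]))
```

Call:
carry_out --steps '[[[0.5, 0, -5, 0, -0.05, 0], [1, 0, -10, 0, -0.1, 0], [1.5, 0, -14, 0, -0.14, 0], [2, 0, -18, 0, -0.14, -0.003], [2.5, 0, -21, 0.002, -0.14, -0.003], [2.5, 0, -22.9, 0.002, -0.14, -0.003], [2.5, 0, -22.9, 0.002, -0.14, -0.003], [2.5, 0, -22.9, 0.002, -0.14, -0.003]]]'

```text
time_s: 8.05
tcp_pos: [0.4814, -0.003, 0.0214]
ee_rot: [[-0.006, 0.14, -0.99], [1.0, 0.002, -0.006], [0.001, -0.99, -0.14]]
wrist_force: [0.0, 0.3, 0.4]
gripper_width: 0.689
```

```bash
python3 look.py 2; python3 -c "
from h import *
print(sense()['joints'].round(1))"
```

```text
8.15 [ 0.4816 -0.0029  0.0218] [-0.21  0.08 -0.32]
[  20.7   19.6  -42.2    7.7  -20.8 -117.4]
```

View pics/look2.png

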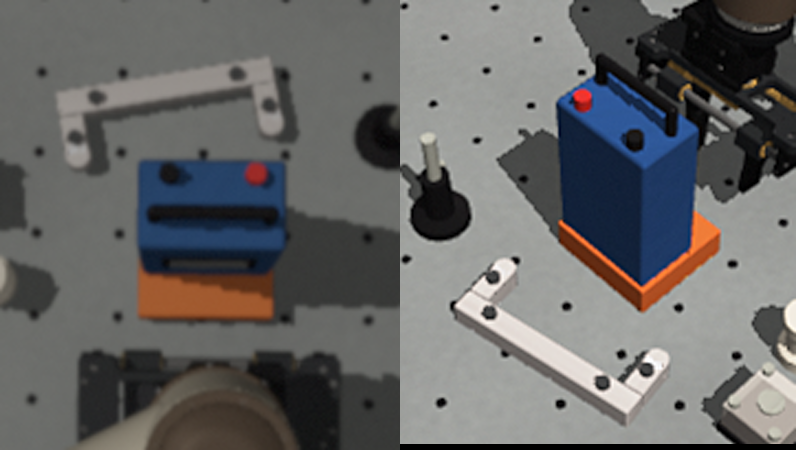

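```bash
cat > plan.py <<'E'
from go import *
from scipy.optimize import brentq, least_squares
GO=np.array([.689,.0247]); GY=np.radians(10.3); COM=-.008; TOOL=-.066-.0113
h=lambda a:np.array([np.cos(a),np.sin(a)])
def plan(box,yaw,R=.055,stand=.008,ds=.003):
    """waypoints (origin x,y,yaw) of the box: turn, straight, turn, straight"""
    yaw=np.radians(yaw); C0=np.array(box)+COM*h(yaw); C1=GO+COM*h(GY)-stand*h(GY)
    def path(th,L):
        segs=[(abs(th-yaw)*R,(th-yaw)),(L,0),(abs(th-GY)*R,GY-th),(stand,0)]
        p=C0.copy();a=yaw;out=[(p.copy(),a)]
        for i,(l,da) in enumerate(segs):
            n=max(1,int(np.ceil(abs(l)/ds)))
            for k in range(n):
                p=p+l/n*h(a+da/n/2); a+=da/n; out.append((p.copy(),a))
            if i==2: e=p-C1
        return out,e
    q=least_squares(lambda v:path(*v)[1],[.3,.05]).x
    out,e=path(*q); print("theta",np.degrees(q[0]).round(1),"L",q[1].round(4),"err",np.linalg.norm(e))
    return [(p-COM*h(a),a) for p,a in out]
def rows(P,z=.021,tilt=8):
    out=[]
    for p,a in P:
        t=p+TOOL*h(a); d,rv=df((*t,z),np.degrees(a),tilt); out.append(np.r_[d,rv])
    return np.array(out)
E
python3 - <<'E'
from plan import *
P=plan((.6048,-.0031),.4)
for (p,a),q in zip(P,rows(P)): print(p.round(4),np.degrees(a).round(1),q.round(2))
E
```

```text
theta 21.5 L 0.0499 err 1.4928452217171397e-10
[ 0.6048 -0.0031] 0.4 [ 4.59 -0.07 -0.08 -0.    0.    0.  ]
[ 0.6077 -0.0026] 3.4 [ 4.89 -0.43 -0.08 -0.    0.    0.05]
[ 0.6105 -0.0019] 6.4 [ 5.21 -0.76 -0.08 -0.    0.    0.11]
[ 0.6133 -0.0011] 9.4 [ 5.54 -1.08 -0.08 -0.    0.    0.16]
[ 6.161e-01 -1.000e-04] 12.4 [ 5.9  -1.39 -0.08 -0.    0.    0.21]
[0.6188 0.001 ] 15.4 [ 6.26 -1.67 -0.08 -0.    0.    0.26]
[0.6214 0.0022] 18.5 [ 6.65 -1.93 -0.08 -0.    0.    0.32]
[0.624  0.0036] 21.5 [ 7.04 -2.18 -0.08 -0.    0.    0.37]
[0.6267 0.0047] 21.5 [ 7.32 -2.07 -0.08 -0.    0.    0.37]
[0.6295 0.0057] 21.5 [ 7.59 -1.96 -0.08 -0.    0.    0.37]
[0.6322 0.0068] 21.5 [ 7.86 -1.86 -0.08 -0.    0.    0.37]
[0.6349 0.0079] 21.5 [ 8.14 -1.75 -0.08 -0.    0.    0.37]
[0.6376 0.009 ] 21.5 [ 8.41 -1.64 -0.08 -0.    0.    0.37]
[0.6404 0.01  ] 21.5 [ 8.68 -1.53 -0.08 -0.    0.    0.37]
[0.6431 0.0111] 21.5 [ 8.95 -1.43 -0.08 -0.    0.    0.37]
[0.6458 0.0122] 21.5 [ 9.23 -1.32 -0.08 -0.    0.    0.37]
[0.6486 0.0132] 21.5 [ 9.5  -1.21 -0.08 -0.    0.    0.37]
[0.6513 0.0143] 21.5 [ 9.77 -1.1  -0.08 -0.    0.    0.37]
[0.654  0.0154] 21.5 [10.05 -1.   -0.08 -0.    0.    0.37]
[0.6568 0.0165] 21.5 [10.32 -0.89 -0.08 -0.    0.    0.37]
[0.6595 0.0175] 21.5 [10.59 -0.78 -0.08 -0.    0.    0.37]
[0.6622 0.0186] 21.5 [10.87 -0.67 -0.08 -0.    0.    0.37]
[0.6649 0.0197] 21.5 [11.14 -0.57 -0.08 -0.    0.    0.37]
[0.6677 0.0208] 21.5 [11.41 -0.46 -0.08 -0.    0.    0.37]
[0.6704 0.0218] 21.5 [11.68 -0.35 -0.08 -0.    0.    0.37]
[0.6731 0.0224] 18.7 [11.82  0.06 -0.08 -0.    0.    0.32]
[0.6757 0.0228] 15.9 [11.98  0.46 -0.08 -0.    0.    0.27]
[0.6784 0.0231] 13.1 [12.15  0.85 -0.08 -0.    0.    0.22]
[0.6811 0.0233] 10.3 [12.35  1.24 -0.08 -0.    0.    0.17]
[0.6838 0.0237] 10.3 [12.61  1.29 -0.08 -0.    0.    0.17]
[0.6864 0.0242] 10.3 [12.87  1.33 -0.08 -0.    0.    0.17]
[0.689  0.0247] 10.3 [13.13  1.38 -0.08 -0.    0.    0.17]
```

Call:
carry_out --steps '[[[1.5, 0, -0.08, 0, 0, 0], [3, 0, -0.08, 0, 0, 0], [4, -0.05, -0.08, 0, 0, 0], [4.4, -0.07, -0.08, 0, 0, 0], [4.6, -0.07, -0.08, 0, 0, 0], [4.75, -0.25, -0.08, 0, 0, 0.025], [4.9, -0.43, -0.08, 0, 0, 0.05], [5.05, -0.6, -0.08, 0, 0, 0.08], [5.2, -0.76, -0.08, 0, 0, 0.11], [5.37, -0.92, -0.08, 0, 0, 0.135], [5.54, -1.08, -0.08, 0, 0, 0.16], [5.72, -1.24, -0.08, 0, 0, 0.185], [5.9, -1.39, -0.08, 0, 0, 0.21], [6.08, -1.53, -0.08, 0, 0, 0.235], [6.26, -1.67, -0.08, 0, 0, 0.26], [6.26, -1.67, -0.08, 0, 0, 0.26]]]'

```text
time_s: 10.15
tcp_pos: [0.5355, -0.0219, 0.0182]
ee_rot: [[-0.259, 0.118, -0.959], [0.966, 0.034, -0.256], [0.002, -0.992, -0.123]]
wrist_force: [-12.8, -0.7, 9.2]
gripper_width: 0.687
```

```bash
python3 look.py 3
```

```text
10.25 [ 0.5355 -0.0219  0.0182] [-11.72  -0.82   9.27]
```

View pics/look3.png

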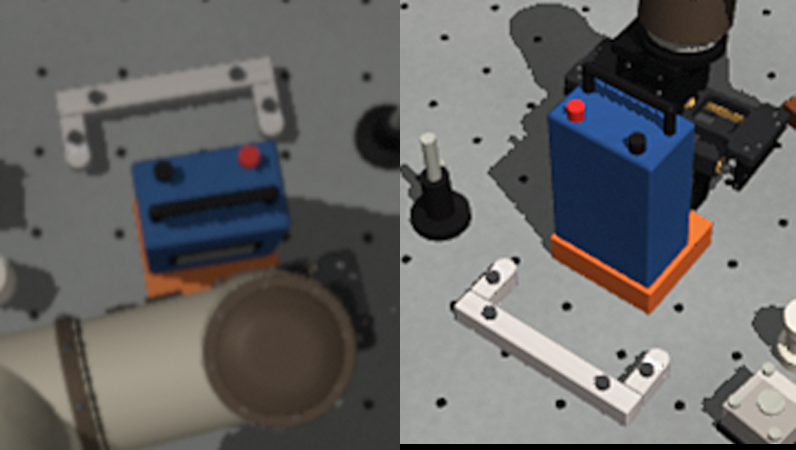

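```bash
cat > crops.py <<'E'
import sys
from h import *
import pickle
n=sys.argv[1]
c=pickle.load(open(f"top{n}.pkl","rb")); a=c["image"][180:260,300:380,::-1]
d=pickle.load(open(f"scene{n}.pkl","rb")); b=d["image"][195:325,260:360,::-1]
a=cv2.resize(a,None,fx=4.5,fy=4.5,interpolation=cv2.INTER_CUBIC); b=cv2.resize(b,None,fx=4.3,fy=4.3,interpolation=cv2.INTER_CUBIC)
cv2.imwrite(f"pics/cr{n}.png",np.hstack([b,cv2.copyMakeBorder(a,0,b.shape[0]-a.shape[0],0,0,0)])); print(b.shape)
E
python3 crops.py 3
```

```text
(559, 430, 3)
```

View pics/cr3.png

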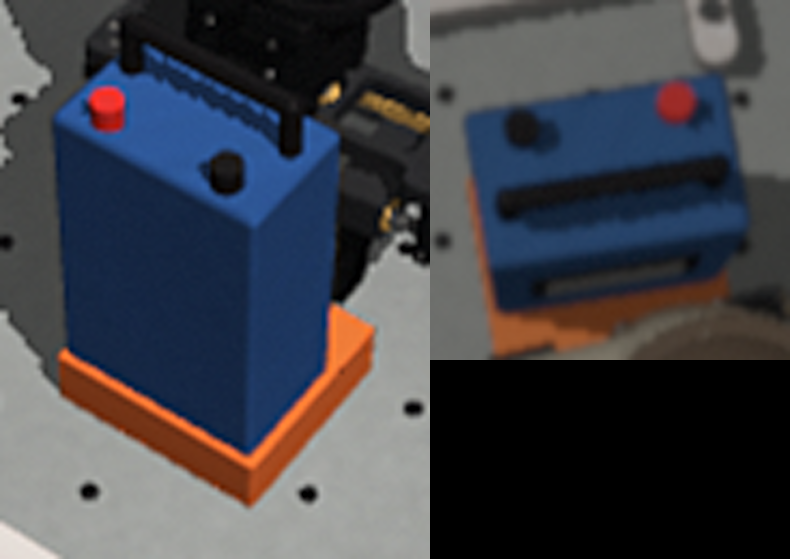

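```bash
cat > bf.py <<'E'
from fit import *
import pickle
A=(.034,.055,.032);A0=(.034,.055,0);B=(.034,-.055,.032);B0=(.034,-.055,0);F=(-.066,.055,.032);F0=(-.066,.055,0)
TL=(.032,.052,.19);TR=(.032,-.052,.19);FL=(-.032,.052,.19);FR=(-.032,-.052,.19)
def box(n,t,s):
    T=pickle.load(open(f"top{n}.pkl","rb"));S=pickle.load(open(f"scene{n}.pkl","rb"))
    t=cv([(u-430,v,*k) for u,v,k in t],300,180,4.5); s=cv([(u,v,*k) for u,v,k in s],260,195,4.3)
    for o in([(T,t)],[(S,s)],[(T,t),(S,s)]):
        p,e=fit(o,[.65,0,0]); print(p[:2].round(4),np.degrees(p[2]).round(2),np.abs(e).max().round(2))
    b=np.array([.7226,.0308]);a=np.radians(10.3); d=p[:2]-b
    print("in bay",np.round([np.cos(a)*d[0]+np.sin(a)*d[1],-np.sin(a)*d[0]+np.cos(a)*d[1]],4),np.degrees(p[2])-10.3)
E
python3 - <<'E'
from bf import *
box(3,[(466,113,TL),(722,72,TR),(487,262,FL),(748,218,FR)],[(250,460,A),(250,506,A0),(62,350,B),(62,393,B0),(374,330,F),(374,365,F0),(252,225,TL),(55,122,TR),(340,135,FL)])
E
```

```text
[ 0.6134 -0.0017] 10.21 1.69
[ 0.6111 -0.0029] 9.39 2.67
[ 0.6118 -0.0024] 9.59 2.73
in bay [-0.115  -0.0128] -0.7098353210109689
```

```bash
cat >> plan.py <<'E'
def rel(P,cmd,lag=.0085,z=.021):
    # cmd: commanded (x,y,z,yaw deg); shifts cm & yaw turn
    for p,a in P:
        t=p+(TOOL+lag)*h(a); print(p.round(4),np.degrees(a).round(1)," row:",np.round([(t[0]-cmd[0])*100,(t[1]-cmd[1])*100,(z-cmd[2])*100,a-np.radians(cmd[3])],2))
E
python3 - <<'E'
from plan import *
print(sense()["tcp_pos"],sense()["wrist_force"])
P=plan((.612,-.0022),9.8,ds=.004)
rel(P,(.5440,-.0197,.0206,15.2))
E
```

```text
[ 0.53551612 -0.02188532  0.01823744] [-11.72369585  -0.82010654   9.27225235]
theta 22.0 L 0.0508 err 9.018947353995483e-10
[ 0.612  -0.0022] 9.8  row: [ 0.02  0.58  0.04 -0.09]
[ 0.6157 -0.0008] 13.9  row: [ 0.49  0.24  0.04 -0.02]
[0.6193 0.0008] 18.0  row: [ 0.99 -0.07  0.04  0.05]
[0.6228 0.0027] 22.0  row: [ 1.5  -0.35  0.04  0.12]
[0.6264 0.0041] 22.0  row: [ 1.87 -0.2   0.04  0.12]
[0.6301 0.0056] 22.0  row: [ 2.23 -0.05  0.04  0.12]
[0.6337 0.0071] 22.0  row: [2.59 0.09 0.04 0.12]
[0.6373 0.0085] 22.0  row: [2.95 0.24 0.04 0.12]
[0.6409 0.01  ] 22.0  row: [3.31 0.39 0.04 0.12]
[0.6445 0.0115] 22.0  row: [3.68 0.53 0.04 0.12]
[0.6481 0.0129] 22.0  row: [4.04 0.68 0.04 0.12]
[0.6518 0.0144] 22.0  row: [4.4  0.83 0.04 0.12]
[0.6554 0.0158] 22.0  row: [4.76 0.97 0.04 0.12]
[0.659  0.0173] 22.0  row: [5.12 1.12 0.04 0.12]
[0.6626 0.0188] 22.0  row: [5.49 1.27 0.04 0.12]
[0.6662 0.0202] 22.0  row: [5.85 1.41 0.04 0.12]
[0.6699 0.0217] 22.0  row: [6.21 1.56 0.04 0.12]
[0.6736 0.0225] 18.1  row: [6.42 2.08 0.04 0.05]
[0.6773 0.023 ] 14.2  row: [ 6.66  2.58  0.04 -0.02]
[0.6811 0.0233] 10.3  row: [ 6.94  3.07  0.04 -0.09]
[0.6851 0.024 ] 10.3  row: [ 7.34  3.14  0.04 -0.09]
[0.689  0.0247] 10.3  row: [ 7.73  3.21  0.04 -0.09]
```

Call:
carry_out --steps '[[[0.3, -0.1, 0, 0, 0, 0.02], [0.6, -0.16, 0, 0, 0, 0.04], [0.9, -0.22, 0, 0, 0, 0.06], [1.2, -0.28, 0, 0, 0, 0.09], [1.5, -0.35, 0, 0, 0, 0.12], [1.8, -0.23, 0, 0, 0, 0.12], [2.1, -0.1, 0, 0, 0, 0.12], [2.4, 0.02, 0, 0, 0, 0.12], [2.7, 0.14, 0, 0, 0, 0.12], [2.95, 0.24, 0, 0, 0, 0.12], [2.95, 0.24, 0, 0, 0, 0.12]]]'

```text
time_s: 11.62
tcp_pos: [0.5611, -0.0218, 0.0176]
ee_rot: [[-0.373, 0.104, -0.922], [0.928, 0.047, -0.37], [0.005, -0.993, -0.114]]
wrist_force: [-17.4, -9.0, 14.7]
gripper_width: 0.69
```

```bash
python3 look.py 4; python3 crops.py 4
```

```text
11.725 [ 0.561  -0.0218  0.0176] [-16.88  -9.82  14.9 ]
(559, 430, 3)
```

View pics/cr4.png

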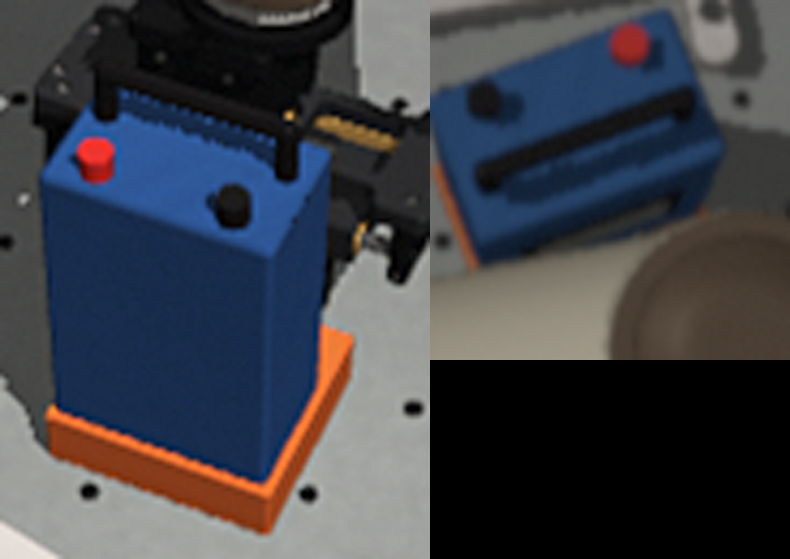

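Run:
```python
from bf import *
box(4,[(433,95,TL),(668,8,TR),(473,250,FL),(722,150,FR)],[(268,488,A),(268,532,A0),(48,408,B),(50,455,B0),(353,340,F),(352,377,F0),(270,258,TL),(42,178,TR),(330,155,FL)])
```

```text
[0.6289 0.0116] 21.16 3.36
[0.6296 0.0101] 21.31 2.07
[0.6294 0.0106] 21.24 2.81
in bay [-0.0953 -0.0032] 10.942956133546112
```

Run:
```python
from plan import *
P=plan((.6294,.0106),21.2,ds=.004)
# commanded now: prev + (2.95,.24)
rel(P,(.5735,-.0173,.0206,22.1))
```

```text
theta 15.3 L 0.0428 err 1.3264349721948658e-12
[0.6294 0.0106] 21.2  row: [-0.82  0.3   0.04 -0.02]
[0.6322 0.0112] 18.3  row: [-0.66  0.69  0.04 -0.07]
[0.635  0.0116] 15.3  row: [-0.48  1.07  0.04 -0.12]
[0.6388 0.0126] 15.3  row: [-0.11  1.17  0.04 -0.12]
[0.6425 0.0136] 15.3  row: [ 0.27  1.28  0.04 -0.12]
[0.6463 0.0147] 15.3  row: [ 0.64  1.38  0.04 -0.12]
[0.65   0.0157] 15.3  row: [ 1.02  1.48  0.04 -0.12]
[0.6538 0.0167] 15.3  row: [ 1.39  1.59  0.04 -0.12]
[0.6575 0.0178] 15.3  row: [ 1.77  1.69  0.04 -0.12]
[0.6613 0.0188] 15.3  row: [ 2.14  1.79  0.04 -0.12]
[0.665  0.0198] 15.3  row: [ 2.52  1.89  0.04 -0.12]
[0.6688 0.0208] 15.3  row: [ 2.89  2.    0.04 -0.12]
[0.6725 0.0219] 15.3  row: [ 3.27  2.1   0.04 -0.12]
[0.6763 0.0229] 15.3  row: [ 3.64  2.2   0.04 -0.12]
[0.6787 0.0231] 12.8  row: [ 3.81  2.52  0.04 -0.16]
[0.6811 0.0233] 10.3  row: [ 3.99  2.83  0.04 -0.21]
[0.6851 0.024 ] 10.3  row: [ 4.39  2.9   0.04 -0.21]
[0.689  0.0247] 10.3  row: [ 4.78  2.97  0.04 -0.21]
```

Call:
carry_out --steps '[[[-0.8, -0.3, 0, 0, 0, 0], [-1.6, -0.6, 0, 0, 0, 0], [-2.4, -0.9, 0.1, 0, 0, 0], [-3.2, -0.5, 0.2, 0, 0, -0.05], [-3.4, 0.1, 0.2, 0, 0, -0.1], [-3.4, 0.7, 0.2, 0, 0, -0.16], [-3.4, 0.7, 0.2, 0, 0, -0.16], [-2.6, 0.88, 0.2, 0, 0, -0.16], [-2.0, 1.02, 0.2, 0, 0, -0.16], [-1.7, 1.09, 0.2, 0, 0, -0.16], [-1.4, 1.16, 0.2, 0, 0, -0.16], [-1.1, 1.23, 0.2, 0, 0, -0.16], [-0.8, 1.3, 0.2, 0, 0, -0.16], [-0.5, 1.37, 0.2, 0, 0, -0.16], [-0.2, 1.44, 0.2, 0, 0, -0.16], [0.1, 1.5, 0.2, 0, 0, -0.16], [0.4, 1.57, 0.2, 0, 0, -0.16], [0.7, 1.64, 0.2, 0, 0, -0.16], [1.0, 1.7, 0.2, 0, 0, -0.16], [1.0, 1.7, 0.2, 0, 0, -0.16]]]'

```text
time_s: 14.22
tcp_pos: [0.5741, -0.0024, 0.0192]
ee_rot: [[-0.222, 0.116, -0.968], [0.975, 0.028, -0.22], [0.002, -0.993, -0.119]]
wrist_force: [-16.3, 1.4, 9.9]
gripper_width: 0.688
```

```bash
python3 look.py 5; python3 crops.py 5
```

```text
14.325 [ 0.574  -0.0024  0.0192] [-16.1    1.99   9.55]
(559, 430, 3)
```

View pics/cr5.png

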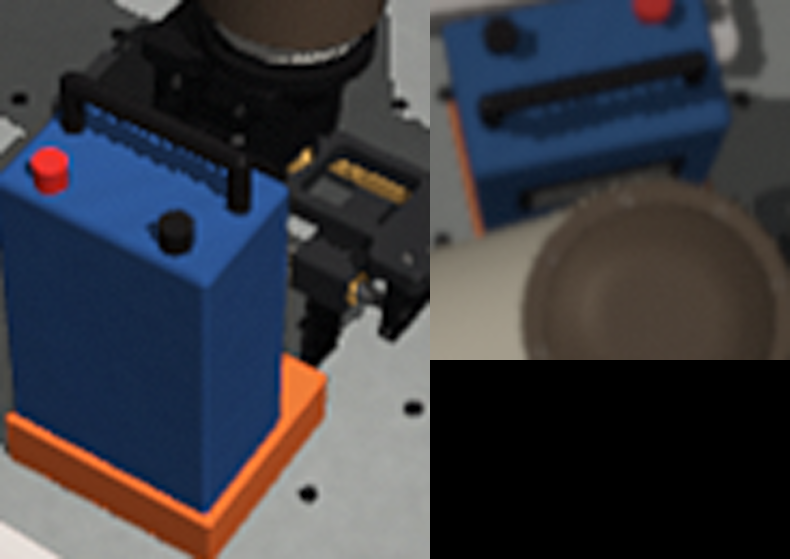

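View pics/look5.png

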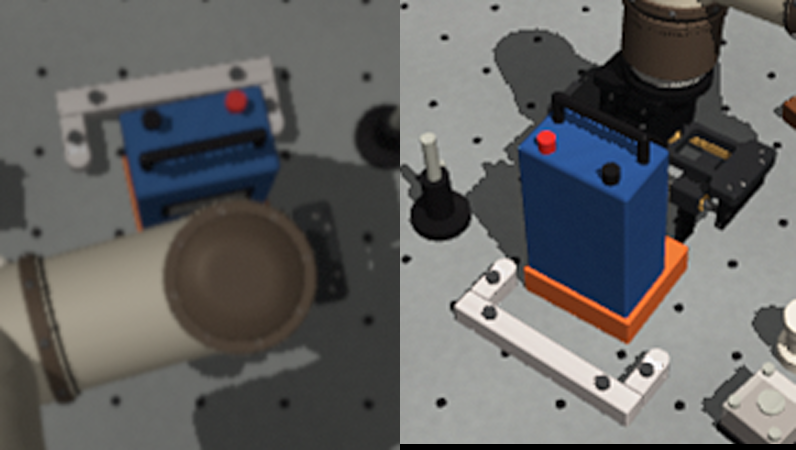

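Run:
```python
from bf import *
box(5,[(446,25,TL),(480,180,FL),(728,122,FR)],[(208,518,A),(210,560,A0),(8,413,B),(8,457,B0),(326,375,F),(325,410,F0),(207,287,TL),(0,190,TR),(286,180,FL)])
```

```text
[0.65   0.0045] 13.64 2.61
[0.6493 0.0046] 13.68 3.32
[0.6496 0.0047] 13.7 3.21
in bay [-0.0765 -0.0127] 3.4041990376728517
```

Call:
carry_out --steps '[[[-0.8, -0.2, 0, 0, 0, 0], [-1.6, -0.4, 0, 0, 0, 0], [-2.4, -0.6, 0, 0, 0, 0.005], [-2.5, -1.4, 0, 0, 0, 0.013], [-2.25, -2.16, 0, 0, 0, 0.013], [-2.25, -2.16, 0, 0, 0, 0.013], [-1.5, -1.98, 0, 0, 0, 0.013], [-1.0, -1.87, 0, 0, 0, 0.013], [-0.7, -1.8, 0, 0, 0, 0.013], [-0.4, -1.7, 0, 0, 0, 0.013], [-0.14, -1.55, 0, 0, 0, 0.013], [0.12, -1.4, 0, 0, 0, 0.013], [0.38, -1.25, 0, 0, 0, 0.013], [0.64, -1.1, 0, 0, 0, 0.013], [0.9, -0.95, 0, 0, 0, 0.013], [1.16, -0.8, 0, 0, 0, 0.013], [1.42, -0.65, 0, 0, 0, 0.013], [1.68, -0.5, 0, 0, 0, 0.013], [1.68, -0.5, 0, 0, 0, 0.013]]]'

```text
time_s: 16.7
tcp_pos: [0.59, -0.0096, 0.0196]
ee_rot: [[-0.233, 0.114, -0.966], [0.973, 0.028, -0.231], [0.001, -0.993, -0.117]]
wrist_force: [-15.7, -8.4, 10.7]
gripper_width: 0.684
```

```bash
python3 look.py 6; sed -i 's/195:325,260:360/205:335,240:350/; s/180:260,300:380/150:230,290:370/' crops.py; sed -i 's/,300,180,4.5/,290,150,4.5/; s/260,195,4.3/240,205,4.3/; s/u-430/u-473/' bf.py; python3 crops.py 6
```

```text
16.8 [ 0.59   -0.0096  0.0196] [-14.86  -7.42  10.58]
(559, 473, 3)
```

View pics/cr6.png

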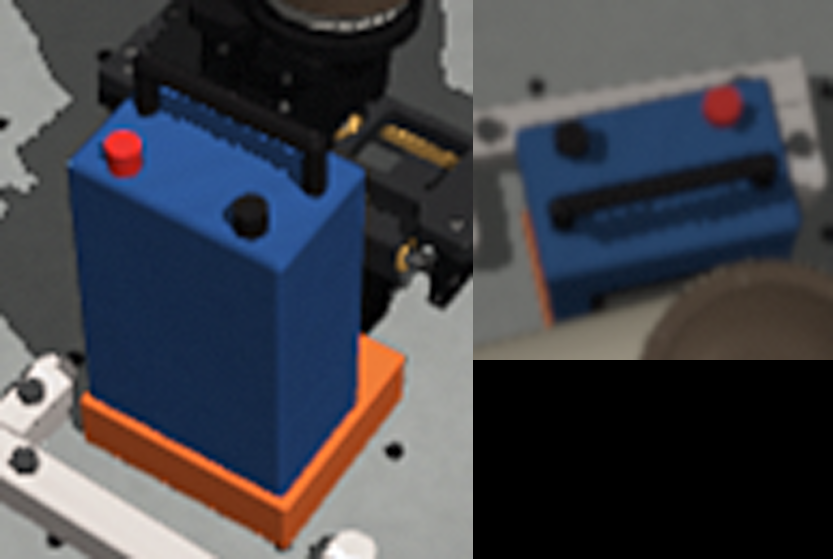

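Run:
```python
from bf import *
box(6,[(517,133,TL),(768,78,TR),(548,280,FL),(799,215,FR)],[(284,500,A),(285,546,A0),(83,397,B),(85,438,B0),(404,355,F),(402,395,F0),(283,270,TL),(70,168,TR),(364,172,FL)])
```

```text
[0.6627 0.0124] 14.2 2.04
[0.6623 0.0124] 13.27 2.15
[0.6624 0.0124] 13.47 2.53
in bay [-0.0626 -0.0073] 3.1659508641591145
```

Call:
carry_out --steps '[[[0.26, 0.15, 0, 0, 0, 0], [0.52, 0.3, 0, 0, 0, 0], [0.78, 0.45, 0, 0, 0, 0], [1.04, 0.6, 0, 0, 0, 0], [1.3, 0.75, 0, 0, 0, 0], [1.56, 0.9, 0, 0, 0, 0], [1.82, 1.05, 0, 0, 0, 0], [2.0, 1.15, 0, 0, 0, 0], [2.0, 1.15, 0, 0, 0, 0]]]'

```text
time_s: 17.92
tcp_pos: [0.6103, 0.0019, 0.0194]
ee_rot: [[-0.233, 0.114, -0.966], [0.973, 0.028, -0.231], [0.0, -0.993, -0.117]]
wrist_force: [-13.8, -8.3, 10.2]
gripper_width: 0.689
```

```bash
python3 look.py 7; python3 crops.py 7
```

```text
18.025 [0.6103 0.0019 0.0195] [-14.09  -8.27   9.65]
(559, 473, 3)
```

View pics/cr7.png

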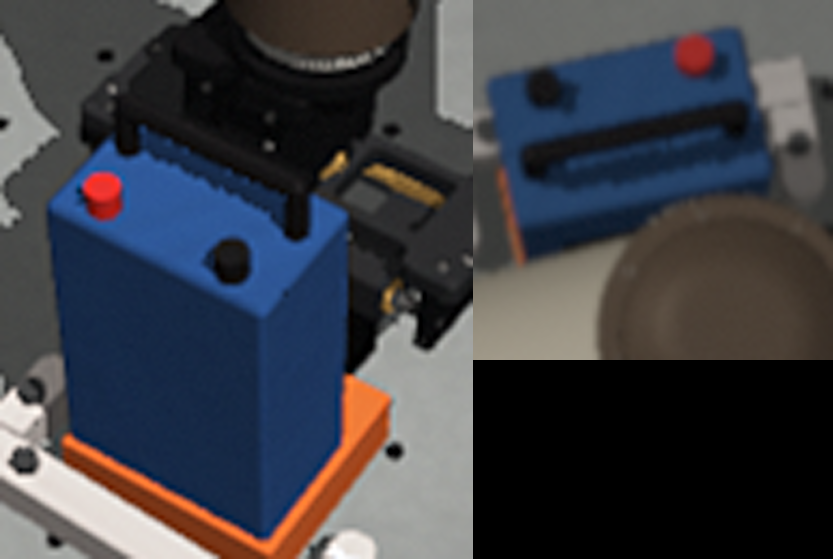

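Run:
```python
from bf import *
box(7,[(489,78,TL),(742,28,TR),(520,225,FL),(772,165,FR)],[(267,545,A),(63,440,B),(390,400,F),(388,437,F0),(265,320,TL),(48,212,TR),(348,213,FL)])
```

```text
[0.6838 0.0234] 13.44 2.17
[0.6844 0.0252] 13.48 2.98
[0.684  0.0244] 13.35 2.62
in bay [-0.0391  0.0006] 3.0453140184530643
```

Call:
carry_out --steps '[[[0.1, 0.15, 0, 0, 0, -0.015], [0.2, 0.3, 0, 0, 0, -0.03], [0.3, 0.4, 0, 0, 0, -0.045], [0.4, 0.45, 0, 0, 0, -0.056], [0.6, 0.48, 0, 0, 0, -0.056], [0.8, 0.52, 0, 0, 0, -0.056], [1.0, 0.55, 0, 0, 0, -0.056], [1.2, 0.59, 0, 0, 0, -0.056], [1.2, 0.59, 0, 0, 0, -0.056]]]'

```text
time_s: 19.15
tcp_pos: [0.6152, 0.0072, 0.019]
ee_rot: [[-0.179, 0.101, -0.979], [0.984, 0.018, -0.178], [-0.001, -0.995, -0.103]]
wrist_force: [-29.8, -3.9, 24.6]
gripper_width: 0.685
```

```bash
python3 look.py 8; python3 crops.py 8
```

```text
19.25 [0.6152 0.0072 0.019 ] [-30.33  -4.37  23.98]
(559, 473, 3)
```

View pics/cr8.png

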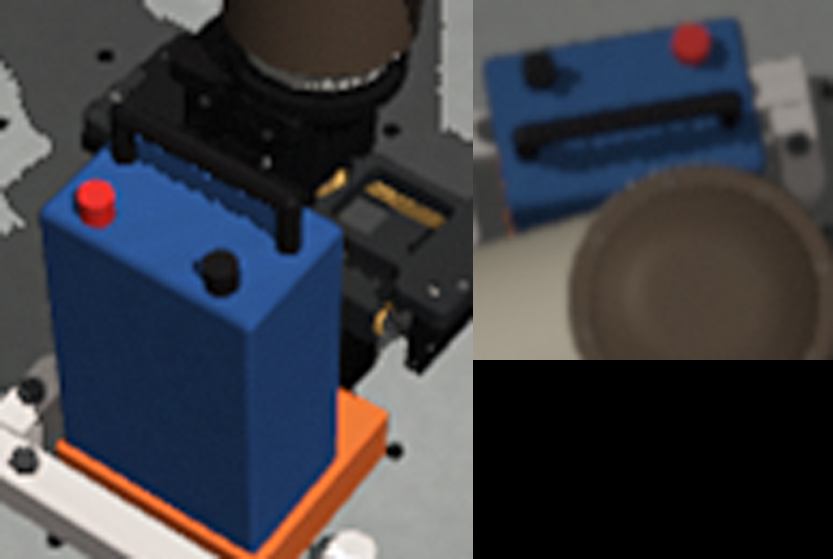

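Run:
```python
from bf import *
box(8,[(485,60,TL),(740,18,TR),(508,200,FL)],[(258,558,A),(58,443,B),(387,417,F),(386,455,F0),(250,330,TL),(40,217,TR),(342,233,FL)])
c=pickle.load(open("scene8.pkl","rb")); save(c,"s8",(225,285,335,365),7)
```

```text
[0.6873 0.0255] 9.83 2.9
[0.6893 0.0273] 10.49 2.93
[0.6886 0.0264] 10.12 2.46
in bay [-0.0343  0.0018] -0.17653764432756702
```

View pics/s8.png

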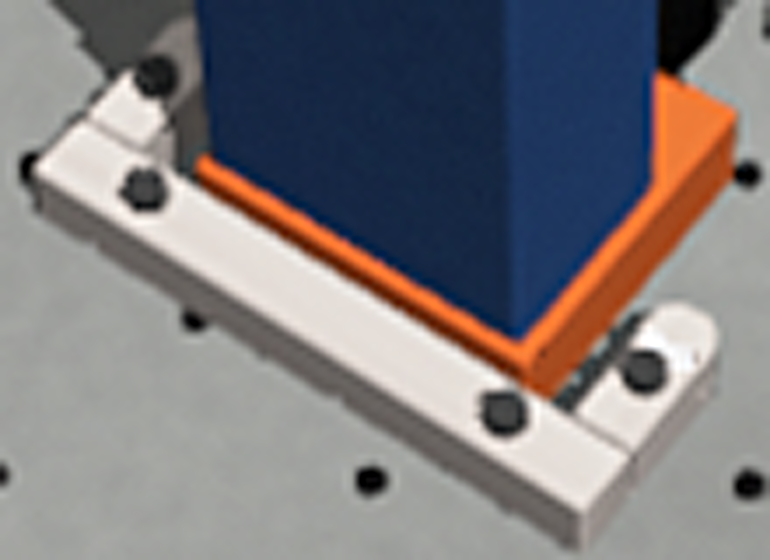

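Run:
```python
from bf import *
c=pickle.load(open("scene8.pkl","rb"))
a=np.radians(10.33); b=np.array([.7226,.0308])
def W(x,y,z): return [b[0]+np.cos(a)*x-np.sin(a)*y,b[1]+np.sin(a)*x+np.cos(a)*y,z]
q=lambda P:((proj(c,P)-[225,285]+.5)*7-.5).round(0).tolist()
print("bar corners",q([W(.022,-.092,.024),W(.022,.092,.024),W(0,.092,.024),W(0,-.092,.024)]))
y0=.0018
for g in(0,.002):print("gap",g,"topedge",q([W(-g,y0-.055,.032),W(-g,y0+.055,.032)]),"at bar level",q([W(-g,y0-.055,.024),W(-g,y0+.055,.024)]),q([W(0,y0-.055,.024),W(0,y0+.055,.024)]))
im=c["image"][285:365,225:335,::-1]; im=cv2.resize(im,None,fx=7,fy=7,interpolation=cv2.INTER_NEAREST); cv2.imwrite("pics/s8n.png",im)
```

```text
bar corners [[32.0, 166.0], [583.0, 513.0], [633.0, 452.0], [85.0, 112.0]]
gap 0 topedge [[193.0, 163.0], [522.0, 366.0]] at bar level [[195.0, 180.0], [523.0, 383.0]] [[195.0, 180.0], [523.0, 383.0]]
gap 0.002 topedge [[198.0, 158.0], [527.0, 361.0]] at bar level [[200.0, 175.0], [527.0, 378.0]] [[195.0, 180.0], [523.0, 383.0]]
```

View pics/s8n.png

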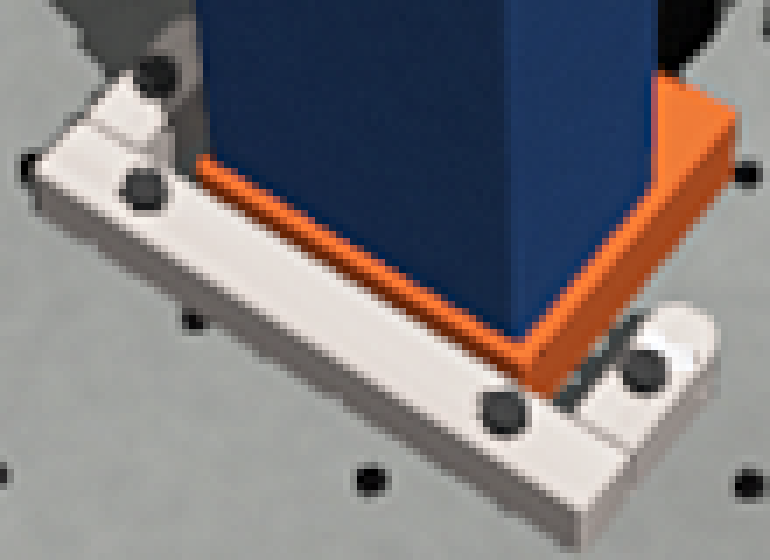

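```bash
cat > strip.py <<'E'
import sys
from h import *
import pickle
c=pickle.load(open(f"scene{sys.argv[1]}.pkl","rb")); im=c["image"].astype(float)
# subpixel lines: per column, top-lit orange -> dark orange -> white
for u in range(256,302,3):
    col=im[:,u]; R,G,B=col.T
    v0=[v for v in range(295,350) if R[v]>120 and B[v]<90]
    if not v0: continue
    a=v0[0]; seg=col[a-2:a+12]
    # dark strip area: integrate "orange-ness" (R-B)/R  from lit peak to white
    w=(R-B)/np.maximum(R,1); s=slice(a-1,a+12); 
    dark=sum((w[v]>.5) and R[v]<205 for v in range(a,a+12))
    print(u,a,[int(x) for x in R[a-1:a+9]],[round(x,1) for x in w[a-1:a+9]])
E
python3 strip.py 8
```

```text
256 309 [100, 229, 246, 160, 99, 135, 212, 237, 231, 230] [np.float64(0.4), np.float64(0.8), np.float64(0.8), np.float64(0.8), np.float64(1.0), np.float64(0.5), np.float64(0.1), np.float64(0.0), np.float64(0.0), np.float64(0.0)]
259 310 [0, 162, 255, 235, 142, 96, 162, 229, 236, 231] [np.float64(-76.0), np.float64(0.6), np.float64(0.8), np.float64(0.8), np.float64(0.9), np.float64(1.0), np.float64(0.2), np.float64(0.1), np.float64(0.0), np.float64(0.1)]
262 312 [17, 187, 255, 219, 127, 99, 171, 232, 233, 230] [np.float64(-2.9), np.float64(0.7), np.float64(0.8), np.float64(0.8), np.float64(0.9), np.float64(0.9), np.float64(0.2), np.float64(0.1), np.float64(0.1), np.float64(0.1)]
265 314 [56, 197, 253, 205, 113, 103, 176, 235, 232, 229] [np.float64(-0.1), np.float64(0.7), np.float64(0.8), np.float64(0.8), np.float64(0.9), np.float64(1.0), np.float64(0.2), np.float64(0.1), np.float64(0.0), np.float64(0.1)]
268 316 [102, 234, 255, 185, 104, 106, 180, 237, 231, 229] [np.float64(0.3), np.float64(0.7), np.float64(0.8), np.float64(0.8), np.float64(0.9), np.float64(0.8), np.float64(0.2), np.f
[... 1873 characters left out ...]
oat64(0.0)]
295 332 [18, 185, 255, 218, 128, 99, 154, 225, 249, 209] [np.float64(-2.8), np.float64(0.7), np.float64(0.8), np.float64(0.8), np.float64(0.9), np.float64(1.0), np.float64(0.3), np.float64(0.1), np.float64(0.0), np.float64(0.1)]
298 334 [106, 229, 250, 200, 113, 107, 152, 160, 71, 60] [np.float64(0.3), np.float64(0.8), np.float64(0.8), np.float64(0.8), np.float64(0.9), np.float64(0.9), np.float64(0.3), np.float64(0.1), np.float64(-0.1), np.float64(-0.0)]
301 331 [40, 148, 243, 255, 244, 215, 181, 158, 169, 165] [np.float64(-1.4), np.float64(0.5), np.float64(0.8), np.float64(0.8), np.float64(0.8), np.float64(0.8), np.float64(0.8), np.float64(0.8), np.float64(0.8), np.float64(0.8)]
```

Call:
carry_out --steps '[[[-0.3, -0.05, 0, 0, 0, 0], [-0.6, -0.1, 0, 0, 0, 0], [-0.9, -0.16, 0, 0, 0, 0], [-1.2, -0.22, 0, 0, 0, 0], [-1.6, -0.29, 0, 0, 0, 0], [-2.2, -0.4, 0, 0, 0, 0], [-3.2, -0.58, 0, 0, 0, 0], [-4.5, -0.8, 0.3, 0, 0, 0], [-6, -1.1, 0.5, 0, 0, 0], [-8, -1.45, 1, 0, 0, 0], [-10, -1.8, 3, 0, 0, 0], [-12, -2.2, 7, 0, 0, 0], [-14, -2.5, 12, 0, 0, 0], [-14, -2.5, 17, 0, 0, 0], [-14, -2.5, 20, 0, 0, 0], [-14, -2.5, 20, 0, 0, 0], [-14, -2.5, 20, 0, 0, 0]]]'

```text
time_s: 21.38
tcp_pos: [0.4905, -0.0133, 0.221]
ee_rot: [[-0.181, 0.135, -0.974], [0.983, 0.026, -0.179], [0.001, -0.991, -0.137]]
wrist_force: [-0.3, 0.1, -0.2]
gripper_width: 0.688
```

```bash
python3 look.py 9; python3 crops.py 9; python3 strip.py 9 | sed 's/np.float64//g' | cut -c1-60; python3 -c "
from h import *
import pickle
c=pickle.load(open('scene9.pkl','rb')); save(c,'s9')"
```

```text
21.475 [ 0.4906 -0.0134  0.2204] [-0.19 -0.2  -0.24]
(559, 473, 3)
256 309 [106, 237, 250, 165, 102, 142, 219, 240, 235, 234] [
259 310 [0, 168, 255, 242, 149, 101, 166, 236, 239, 234] [(-
262 312 [17, 194, 255, 228, 133, 104, 177, 238, 237, 234] [(
265 314 [14, 189, 255, 215, 125, 108, 184, 240, 236, 233] [(
268 316 [54, 219, 255, 199, 112, 117, 192, 239, 235, 234] [(
271 318 [108, 240, 255, 186, 107, 131, 206, 241, 235, 233] [
274 320 [105, 234, 249, 163, 104, 136, 212, 240, 235, 232] [
277 321 [18, 176, 255, 240, 150, 103, 164, 234, 240, 234] [(
280 323 [15, 191, 255, 226, 133, 103, 172, 239, 240, 234] [(
283 325 [58, 204, 255, 216, 125, 107, 181, 239, 237, 233] [(
286 327 [53, 218, 255, 198, 110, 114, 190, 241, 237, 233] [(
289 329 [113, 240, 255, 186, 108, 130, 204, 241, 236, 233] [
292 331 [107, 234, 249, 165, 106, 138, 214, 242, 236, 233] [
295 332 [20, 180, 255, 240, 149, 102, 159, 232, 252, 217] [(
298 334 [38, 205, 255, 222, 138, 113, 160, 166, 70, 62] [(-1
301 331 [40, 154, 250, 255, 249, 231, 187, 171, 174, 173] [(
```

View pics/cr9.png

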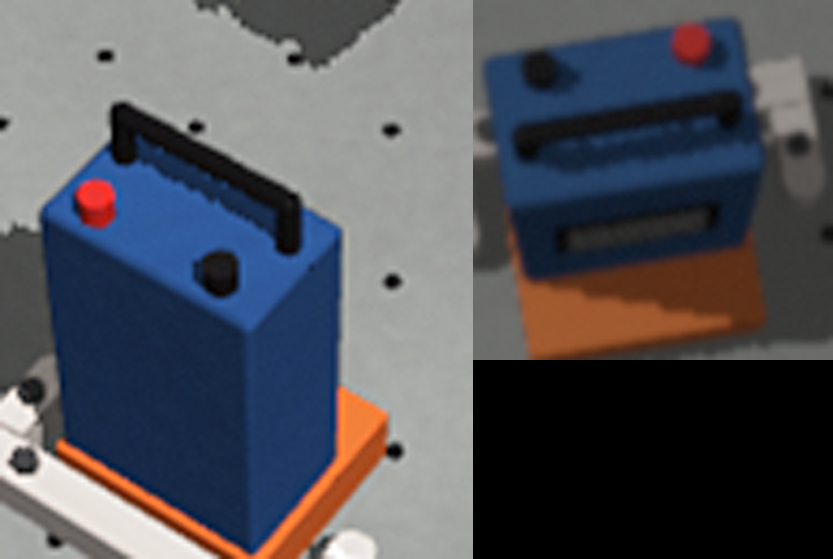

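View pics/s9.png

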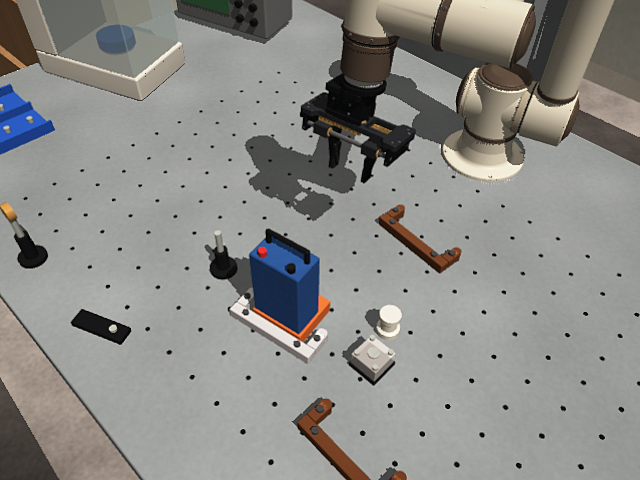

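The base's back edge runs parallel to the stop: the strip visible above the bar is equally thick along its whole length. It is about as thick as expected for contact. The cell (372,358), foot (388,320) and post (222,258) stand where they were.

```bash
python3 -c "
from h import *
import pickle
a=pickle.load(open('scene0.pkl','rb'))['image'].astype(int);b=pickle.load(open('scene9.pkl','rb'))['image'].astype(int)
for n,(x0,y0,x1,y1) in dict(cell=(345,335,400,385),foot=(375,303,404,336),post=(207,228,238,280),bay=(228,320,330,362)).items(): print(n,abs(a-b)[y0:y1,x0:x1].mean().round(2))
print(ticket.finish_job())"
```

```text
cell 10.17
foot 9.75
post 10.7
bay 22.23
the job is handed in; nothing more can be done
None
```

The battery box is in the silver bay, its orange base home and square against the stop. The arm has backed off clear of everything, and I handed the job in at about 21.5 s.

**What I did:** I pushed low on the front of the orange base with both fingertips, about 1 cm above the bench. The box needed about a 10° turn and a sideways shift of about 12 mm. I did this in short pushes, re-measuring the box in the pictures after each one. I backed off and re-centred the fingers twice along the way.

**Last checks:**
- **Position:** with the fingers still pressing, the box's origin was at x = -34.3 mm and y = +1.8 mm in the bay frame, against a target of -34 and 0. It was within about 0.2° of square. This fit is good to about 2 mm.
- **Contact with the stop:** after the fingers withdrew, the strip of base showing above the stop was still even along its length, as expected for contact.
- **Forces:** the highest reading was about 39 N in total at the wrist, at the end of the final push. After backing off it was near zero.

**What went wrong or didn't agree:**
- My first approach, tilted 25°, stopped at joint 5's limit. I went up, turned the gripper half a turn so its camera faced away from the box, and used an 8° tilt.
- The fingertips sagged 2–3 mm under load, giving an upward force of 10–25 N on the tool. I took this to be friction on the base front, not contact with the bench, but did not check it separately.
- A picture comparison of the cell, post and foot differed by about 10 grey levels at all three. I put that down to lighting. By eye all three stand where they were, but I did not measure them again.

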